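# Clamp the printing block and counter-hold the stop screw

## Task

A printing block lies loaded in the green drilling jig, up to its stop screw, which has just been set. Swing the red-knobbed cam lever fully home so that the block is clamped on its fence, then reach down into the gap behind the stop bracket and take the stop screw's hex head squarely across two flats without turning the screw. Finish there, still gripping the head firmly so that it cannot turn while I tighten the lock nut, and leave the spare block, the spanner and the nut cup where they are.

Things in the scene. Friction and masses are not known exactly. Their poses are not given: they have to be found in the camera images.
- jig: Drilling jig fixed to the table: green base plate, 10 mm thick, x -90 to +164 mm, y -72 to +112 mm. Origin on the table under the block's place; x points along the stop screw from block to rear, y to the cam's side, z up. Aluminium bed: x -80 to +55 mm, y -70 to +110 mm, top 44 mm above the table. Frames of the jig's fixed points are parallel to it.
- bracket_top (a point): Middle of the top edge of the dark steel stop bracket's upright leg: 8 mm thick in x (x +98 to +106 mm in the jig's frame), 70 mm wide in y, top 88 mm above the table. The brass lock nut (30 mm across flats, x +78 to +94 mm) sits in front of it and stays put. Behind it is the gap, 52 mm wide, floor 10 mm above the table.
- rear_end_top (a point): Middle of the top edge of the base's turned-up green rear end, the gap's far side: 6 mm thick (x +158 to +164 mm), 120 mm wide in y, top 60 mm above the table.
- fence_top (a point): Middle of the top of the steel fence at the block's -y side: 125 mm long, y -54 to -42 mm, top 74 mm above the table.
- cam_lever (a joint): Cam clamp's lever, rad about a vertical axis: 0 = open (lever 25 degrees from the jig's +x towards +y; starts at 0 to 0.3), grows counter-clockwise from above, 1.57 = end stop, clamped (lever out along +y and a little back). The cam takes up the slack and presses the block on the fence; the knob then needs up to about 10 N. The lever stays where it is left.
- cam_knob (a point): Centre of the red ball knob, 30 mm diameter, at the end of the cam lever, 108 mm above the table, 103 mm from the cam's pivot axis. The steel lever (11 mm round) runs down from it to the pivot.
- cam_pivot (a point): Point on the cam's vertical pivot axis at knob height, 108 mm above the table; at x 0, y +65.5 mm in the jig's frame.
- block: Teak printing block, 100 x 80 x 44 mm, lying carved face down on the jig's bed with a wooden grip 70 x 22 x 22 mm on its back; loose, 0.2 to 0.45 kg. Origin in the middle of its underside, x along its 100 mm, z up. It starts up to 3 mm off the fence and within 1 mm of the stop screw's tip.
- stop_screw (a joint): Turn of the stop screw about the jig's x axis, rad (positive from the jig's y towards its z). 0 = two of the head's flats are upright, facing the jig's +y and -y; flats repeat every 60 degrees. It starts up to 0.42 rad either way, turns with slight friction (0.06 N m) and must be left as it is set.
- stop_head (a point): Centre of the stop screw's hex head: 30 mm across flats, 13 mm thick (x +117 to +130 mm in the jig's frame), axis 66 mm above the table; on a 20 mm shank, 11 mm clear of the bracket, 28 mm free behind it. Frame turns with the screw: x along its axis to the rear, y and -y normal to two opposite flats, z through a corner.
- stop_mark (a point): Yellow paint mark at one corner of the head's rear face, 15 mm from the axis; it shows whether the screw has turned.
- spare_block: Bystander: spare printing block 85 x 70 x 44 mm with a grip on its back (66 mm high in all), loose on the table to the left of the jig. Origin under its centre.
- spanner: Bystander: steel spanner 220 mm long lying on the table to the right of the jig. Origin under its middle.
- nut_cup: Bystander: copper cup, 68 mm wide at the rim, 60 mm high, standing on the table to the right of the jig. Origin under its centre.
Not all that is in view belongs to the job. What is shaped like the block but turquoise is not meant.

How it is judged:
By the outcome, as a careful person would: the job done as asked, in the order asked, and still so for the second after the job is handed in, while the arm keeps its last pose, push and grip.
It also fails if it takes over 48 s, if anything falls off the work surface, if the arm or the gripper's body presses on something with over 40 N, if the wrist force passes 120 N, or if a joint passes its speed limit or range.

## Robot

A 6-joint arm with a two-finger parallel gripper is mounted at the origin on the work surface. World frame = base frame: x ahead of the robot, y to its left, z up, the work surface at z = 0. Lengths are in m, angles in rad, forces in N, time in s.
With the tool pointing down it reaches from about 0.35 to 0.775 m from the base axis. Payload 5.5 kg.
Tool frame: the origin (TCP) lies midway between the tips of the shut fingers; the grasp point (between the pads) lies 19 mm behind it; z points along the fingers, y is the line along which they close (so a half turn about z gives the same grasp; the last joint's range is limited). The gripper opens to 85 mm and grips with 20 to 120 N. Pads are 22 mm wide; open, the fingers measure 114 mm over their backs; the gripper's body (76 mm by 85 mm) begins 54 mm behind the grasp point. The pads swing forward as they close: fully open they stand 13 mm farther back than shut.
Start: joints at [1.103, 0.313, 0.046, 1.304, 0, 1.431], TCP at [0.185, 0.544, 0.203] pointing down, gripper open.
Joint ranges: [-2.76, 2.76], [-0.86, 1.69], [-1.03, 1.26], [-2.2, 2.34], [-1.47, 1.5], [-3.14, 3.14]. Speed limits (rad/s): [2.57, 2.57, 3.14, 3.14, 3.14, 3.14].

## Interface

Orientations are given as a unit quaternion [w, x, y, z].
In Python, from workcell import env gives the robot as it stands.
- The arm moves only by the tool move_arm, never from a script. Its argument "targets" is a list of rows, each a list of 3 entries, a list of its own where there are three numbers: the shift along the tool's x, y, z in mm, then the turn, a rotation vector about the tool's x, y, z in units of 10 degrees (1.0 is 10 degrees), then the closure, from -1 (fully open) to 1 (shut). In form: [[[dx, dy, dz], [ax, ay, az], gripper], ...]. A call has 1 to 5 rows; each row is the pose to reach, as a shift and turn from the pose commanded when the call began, along the tool's axes at that moment; what a row does not reach only later rows make up. A row lasts 1/8 s, in which the tool goes at most 62.5 mm and 10.7 degrees, less where a joint would pass 70% of its speed; a pose out of reach is approached as far as the arm can. A call with a gripper value outside its range is refused whole. The fingers move at their own pace and stop on an object; "squeeze" is the grip in N (left out, the last holds). Time passes only in rows, so rows that repeat a pose let the fingers close. It gives the time, the measured TCP pose, the force, the opening and the grip force at its end, in the units of the state.
- env.get_state(): the state, without advancing time (a new reading comes with each control period).
- env.read_camera(name): name is "scene" or "top" or "wrist"; returns a dict with "pixels" (480x640x3 uint8, red, green, blue), "fovy" (degrees; the focal length in pixels is half the picture's height over the tangent of half this angle, whatever the lens; pixels are square), "cx", "cy" (the principal point, pixels), "extrinsics" (4x4, takes a point from world to camera coordinates); the wrist camera has in their place "mount" (4x4, takes a point from camera to tool coordinates, whose origin is the TCP and whose axes are the flange's). Camera axes: x right, y up, looking along -z (the intrinsics and any distortion apply to the point x, -y, -z); pixel columns grow to the right and rows downward; lengths in m; the calibration is good to about 2 mm. A picture is of the moment at which its call begins: read the wrist's pose just before it. There is no depth.
- env.hand_in(): hands the job in; it is judged then, once.
Trained networks look in a picture, given as the dict that the camera call returned (one of the last four; its "shot" number tells which), for a name from the list of things; names that differ only in an ending like _2 or _b are one class to them, and where a whole thing is asked for, a point or a joint stands for the part that bears it (a point fixed in the world has none). Each returns a list of dicts, best first, with "confidence" (0 to 1); they miss things now and then, are a little off and sometimes report something else, mostly with a low value. They report only what shows in the picture. A call takes as long as a camera call. They do not tell look-alikes from the thing itself.
- env.spot_in(thing, picture): "centre" ([x, y, z] in m, in world coordinates, good to about 4 mm: the middle of the surface that is visible of it).
- env.regions_of(thing, picture): "mask" (480x640 bool, what is visible of it).
- env.landmark_of(thing, picture): "centre" ([x, y, z] in m, in world coordinates, good to about 4 mm: a listed point, or the origin of a listed thing).
The state is a dict: "clock": time; "joint_pos": joint angles; "qvel": joint speeds; "tau": joint torques, N m; "tcp_pos": TCP position; "orientation": TCP orientation; "wrist_force": force on the tool from outside, world axes, zero at the start; "ft_torque": the same for the moment, N m; "finger_gap": finger opening in m; "grip_force": force on a finger pad.
Only numpy, scipy, OpenCV 4.12 (cv2) and the standard library are available. Lean on these libraries where they do the work, as an engineer would, in place of code of your own. Each camera call takes 0.05 s, during which the arm holds its last target. There are 200 camera calls.

## Working session

There is one attempt and no reset: what is moved stays moved. The work goes in short steps, Python scripts to look and compute and a tool call to move; the robot and the scene stay as the last step left them, time stands still between calls to the robot, and variables do not carry over. Pictures are saved under pics/ and viewed, at most 11 in all, crops included, and the job is handed in when it is done.

Besides the shell and the picture viewer there is one more tool, called as a command line: name --argument value ..., lists and objects as JSON in quotes. move_arm: Moves the arm, as the interface text tells. Its arguments: {"type":"object","properties":{"targets":{"type":"array","items":{"type":"array"}},"squeeze":{"type":"number"}},"required":["targets"]}

```bash
mkdir -p pics; cat > h.py <<'E'
import numpy as np, cv2
from scipy.spatial.transform import Rotation as R
from workcell import env
def Rq(q): return R.from_quat([q[1],q[2],q[3],q[0]])
def save(p,n): cv2.imwrite('pics/'+n,cv2.cvtColor(p,cv2.COLOR_RGB2BGR))
def lm(t,p):
    r=env.landmark_of(t,p); return [(np.round(d['centre'],4).tolist(),round(d['confidence'],2)) for d in r[:3]]
E
python3 - <<'E'
from h import *
s=env.get_state(); print({k:np.round(v,3).tolist() for k,v in s.items()})
for c in ['scene','top']:
    p=env.read_camera(c); save(p['pixels'],c+'0.png'); print(c,p['fovy'],p['cx'],p['cy'],np.round(p['extrinsics'],3).tolist(),[k for k in p])
    for t in ['jig','bracket_top','rear_end_top','fence_top','cam_knob','cam_pivot','block','stop_head','stop_mark','spare_block','spanner','nut_cup']: print(t,lm(t,p))
E
```

```text
{'clock': 0.0, 'joint_pos': [1.103, 0.314, 0.045, 1.304, 0.0, 1.431], 'qvel': [0.001, -0.001, 0.001, 0.001, 0.002, -0.0], 'tau': [0.0, -48.063, 29.853, 0.019, -0.0, -0.0], 'tcp_pos': [0.185, 0.544, 0.202], 'orientation': [-0.0, 0.163, 0.987, -0.001], 'wrist_force': [0.122, 0.251, -0.16], 'ft_torque': [0.012, -0.005, 0.036], 'grip_force': 0.0, 'finger_gap': 0.086}
scene 43.64421649709839 316.3711212236708 244.83618252790615 [[-0.885, 0.466, 0.007, 0.463], [-0.342, -0.659, 0.67, 0.129], [0.317, 0.591, 0.742, -1.439], [0.0, 0.0, 0.0, 1.0]] ['pixels', 'fovy', 'cx', 'cy', 'extrinsics', 'shot']
jig [([0.4842, 0.033, -0.0046], 0.82)]
bracket_top [([0.5767, 0.0006, 0.0879], 0.8)]
rear_end_top [([0.6366, -0.0147, 0.0637], 0.96)]
fence_top []
cam_knob [([0.5977, 0.1247, 0.1061], 0.98)]
cam_pivot [([0.482, 0.0324, 0.0434], 0.63), ([0.5041, 0.0909, 0.1114], 0.59)]
block [([0.3524, -0.2893, 0.0002], 0.96), ([0.3169, 0.2506, 0.0012], 0.83), ([0.4814, 0.0299, 0.0398], 0.72)]
stop_head [([0.402, -0.0966, 0.0026], 0.64), ([0.5985, -0.0056, 0.0678], 0.57), ([0.6034, -0.0082, 0.0834], 0.25)]
stop_mark 
[... 402 characters left out ...]
'cy', 'extrinsics', 'shot']
jig []
bracket_top [([0.5823, 0.0014, 0.0893], 0.88)]
rear_end_top [([0.6361, -0.0139, 0.0578], 0.83), ([0.479, 0.0234, 0.0449], 0.38), ([0.598, 0.1264, 0.1106], 0.18)]
fence_top [([0.4638, -0.012, 0.0764], 0.95)]
cam_knob [([0.5989, 0.1271, 0.1093], 0.86), ([0.5001, 0.0917, 0.109], 0.24)]
cam_pivot [([0.5003, 0.093, 0.1079], 0.91)]
block [([0.7889, 0.0181, 0.0018], 0.89), ([0.4776, 0.3185, -0.0023], 0.75), ([0.32, 0.2566, -0.0015], 0.68)]
stop_head []
stop_mark [([0.6092, -0.0119, 0.0827], 0.87)]
spare_block [([0.6773, 0.2389, 0.0049], 0.71)]
spanner [([0.562, -0.1659, -0.0017], 0.81), ([0.6016, -0.0036, 0.0681], 0.46)]
nut_cup [([0.4038, -0.0987, -0.0011], 0.7)]
```

View pics/scene0.png

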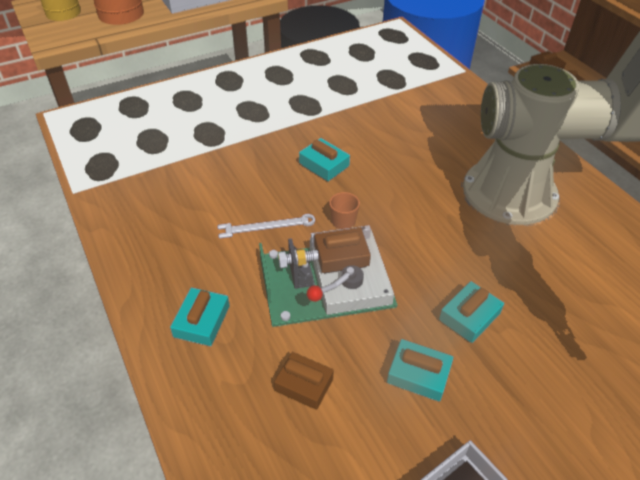

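View pics/top0.png

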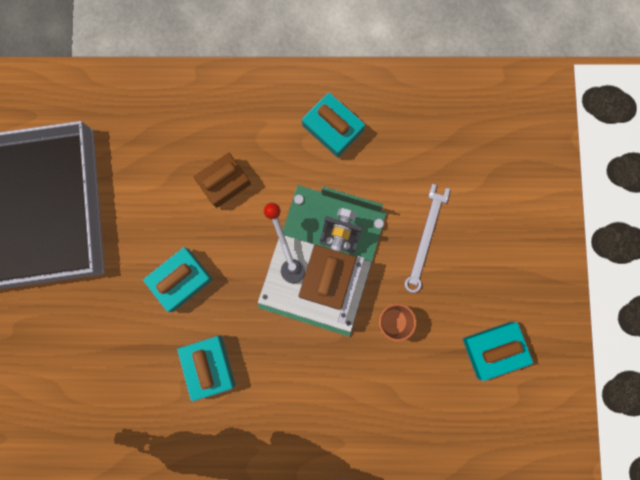

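```bash
python3 - <<'E'
from h import *
# jig-frame points vs mean measured -> yaw, origin
J=np.array([[102,0],[102,0],[161,0],[161,0],[0,65.5],[0,65.5],[0,-48]])/1e3
W=np.array([[.5767,.0006],[.5823,.0014],[.6366,-.0147],[.6361,-.0139],[.5041,.0909],[.5003,.093],[.4638,-.012]])
def fit(J,W):
    a=J-J.mean(0);b=W-W.mean(0)
    th=np.arctan2((a[:,0]*b[:,1]-a[:,1]*b[:,0]).sum(),(a*b).sum())
    M=np.array([[np.cos(th),-np.sin(th)],[np.sin(th),np.cos(th)]])
    o=W.mean(0)-M@J.mean(0); return th,M,o,W-(J@M.T+o)
# fence centre x unknown: fit without fence first
for s in (slice(0,6),slice(0,7)):
    th,M,o,r=fit(J[s],W[s]); print(np.degrees(th),o,np.round(r*1e3,1).tolist())
    for w in ([.598,.126],[.4638,-.012],[.607,-.0105]): print(np.round(M.T@(np.array(w)-o)*1e3,1))
    print('head',M@[.1235,0]+o)
E
```

```text
-16.36529101841517 [0.48241673 0.0299689 ] [[-3.6, -0.6], [2.0, 0.2], [-0.3, 0.7], [-0.8, 1.5], [3.2, -1.9], [-0.6, 0.2]]
[ 83.8 124.7]
[ -6.  -45.5]
[130.9  -3.7]
head [ 0.60091311 -0.0048285 ]
-17.098021830410957 [0.4818207 0.0315166] [[-2.6, -0.9], [3.0, -0.1], [0.9, 1.1], [0.4, 1.9], [3.0, -3.2], [-0.8, -1.1], [-3.9, 2.4]]
[ 83.3 124.5]
[ -4.4 -46.9]
[132.   -3.4]
head [ 0.59986239 -0.00479331]
```

The scene view shows the jig mid-table: the block around (345,250), the red knob at (316,294) and the stop head at about (285,260). In the top view the knob is at (272,211), the pivot at (292,271), and the screw head at (345,215). The unmarked brown spare is at (222,180), and the spanner and cup are to the right. The jig yaw is about -16.5° and the lever is at about 0.18 rad. These fit the sizes given.

Next is a helper that works out the shifts, then I move above the jig.

```bash
cat >> h.py <<'E'
def Rd(phi): # tool down, x heading phi deg
    c,s=np.cos(np.radians(phi)),np.sin(np.radians(phi)); return R.from_matrix([[c,s,0],[s,-c,0],[0,0,-1]])
def to(p,Rt,st=None):
    s=st or env.get_state(); C=Rq(s['orientation'])
    return np.round(C.inv().apply(np.array(p)-s['tcp_pos'])*1e3,1).tolist(), np.round((C.inv()*Rt).as_rotvec(degrees=True)/10,2).tolist()
E
python3 - <<'E'
from h import *
print(to([.612,.083,.24],Rd(108.5)))
p=env.read_camera('wrist'); print(p['fovy'],np.round(p['mount'],3).tolist())
E
```

```text
([-552.7, -299.4, -36.8], [0.0, -0.0, 5.27])
61.135408405533326 [[-0.0, 0.955, 0.295, 0.075], [1.0, 0.0, -0.0, 0.0], [-0.0, 0.295, -0.955, -0.171], [0.0, 0.0, 0.0, 1.0]]
```

move_arm --targets '[[[-60,-32,-37],[0,0,1],1],[[-115,-62,-37],[0,0,2],1],[[-170,-92,-37],[0,0,3],1],[[-225,-122,-37],[0,0,4],1],[[-280,-152,-37],[0,0,5.27],1]]'

```text
clock: 1.98
tcp_pos: [0.393, 0.3192, 0.2405]
orientation: [0.0, 0.573, 0.82, 0.001]
wrist_force: [1.4, 1.2, -0.6]
finger_gap: 0.0001
grip_force: 0.0
```

```bash
python3 - <<'E'
from h import *
print(to([.612,.083,.24],Rd(108.5)))
E
```

```text
([-297.1, 124.2, 0.6], [0.01, -0.0, 0.16])
```

move_arm --targets '[[[-55,23,0],[0,0,0.16],1],[[-112,47,0],[0,0,0.16],1],[[-170,71,0],[0,0,0.16],1],[[-228,95,0],[0,0,0.16],1],[[-285,119,0],[0,0,0.16],1]]'

```text
clock: 2.6
tcp_pos: [0.6043, 0.0936, 0.2404]
orientation: [0.0, 0.582, 0.813, 0.0]
wrist_force: [1.0, 0.7, -0.3]
finger_gap: 0.0001
grip_force: 0.0
```

```bash
python3 - <<'E'
from h import *
T=['bracket_top','rear_end_top','fence_top','cam_knob','cam_pivot','stop_head','stop_mark','block']
s=env.get_state(); print(np.round(s['tcp_pos'],4),np.round(s['orientation'],4))
p=env.read_camera('wrist'); save(p['pixels'],'w1.png')
for t in T: print(t,lm(t,p))
print(to([.612,.083,.24],Rd(108.5)))
E
```

```text
[0.6043 0.0936 0.2404] [2.000e-04 5.817e-01 8.134e-01 3.000e-04]
bracket_top [([0.576, -0.0001, 0.0889], 0.58)]
rear_end_top [([0.6001, -0.0038, 0.0673], 0.35)]
fence_top [([0.4604, -0.0116, 0.0724], 0.82)]
cam_knob [([0.5956, 0.1268, 0.1071], 0.61)]
cam_pivot [([0.5003, 0.0907, 0.1084], 0.77)]
stop_head [([0.601, -0.0073, 0.067], 0.6), ([0.6046, -0.0109, 0.0744], 0.59)]
stop_mark [([0.6061, -0.0103, 0.0771], 0.66)]
block [([0.4843, 0.0258, 0.0392], 0.86), ([0.3526, -0.2832, -0.0027], 0.64), ([0.7855, 0.0156, 0.0017], 0.58)]
([-16.0, 4.8, 0.7], [0.0, -0.0, 0.05])
```

View pics/w1.png

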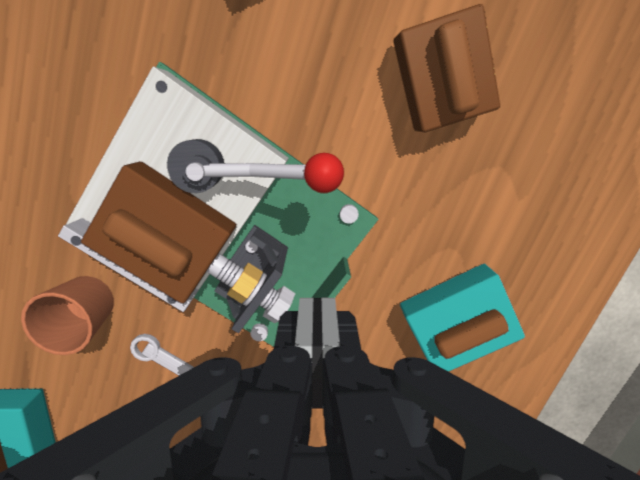

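The view shows the knob at (324,172), the pivot at (197,172) and the hex head at (283,300), which agrees with the landmarks. I'll go down on the clockwise side of the knob.

```bash
cat >> h.py <<'E'
PV=np.array([.5003,.0915])
def post(th,off,z=.094,r=.103):
    t=np.radians(th); q=PV+r*np.array([np.cos(t),np.sin(t)])+off*np.array([np.sin(t),-np.cos(t)])
    return [*q,z],Rd(th+90)
E
python3 - <<'E'
from h import *
s=env.get_state()
print(to(*post(20,.046,.24),s),to(*post(20,.046),s))
# arc rows relative to a pose at post(20,.046)
def fake(a): 
    q=a[1].as_quat(); return dict(tcp_pos=np.array(a[0]),orientation=[q[3],*q[:3]])
for b,l in [(20,[20,29,38,47,56]),(56,[65,74,83,90,94]),(94,[96,98,99,100,101])]:
    f=fake(post(b,.046 if b==20 else .026))
    for t in l: print(t,to(*post(t,.026),f))
E
```

```text
([-15.8, 5.8, 0.7], [0.0, -0.0, -0.1]) ([-15.8, 5.7, 146.7], [0.0, -0.0, -0.1])
20 ([20.0, 0.0, 0.0], [0.0, 0.0, 0.0])
29 ([36.4, 2.8, 0.0], [0.0, 0.0, -0.9])
38 ([53.1, 3.0, 0.0], [0.0, 0.0, -1.8])
47 ([69.6, 0.6, 0.0], [0.0, 0.0, -2.7])
56 ([85.5, -4.4, 0.0], [0.0, 0.0, -3.6])
65 ([16.4, 2.8, 0.0], [0.0, 0.0, -0.9])
74 ([33.1, 3.0, 0.0], [0.0, 0.0, -1.8])
83 ([49.6, 0.6, 0.0], [0.0, 0.0, -2.7])
90 ([62.0, -3.1, 0.0], [0.0, 0.0, -3.4])
94 ([68.9, -5.8, 0.0], [0.0, 0.0, -3.8])
96 ([3.6, 0.8, 0.0], [0.0, 0.0, -0.2])
98 ([7.2, 1.6, 0.0], [0.0, 0.0, -0.4])
99 ([9.1, 1.9, 0.0], [0.0, 0.0, -0.5])
100 ([10.9, 2.2, 0.0], [0.0, 0.0, -0.6])
101 ([12.7, 2.4, 0.0], [0.0, 0.0, -0.7])
```

move_arm --targets '[[[-15,6,40],[0,0,-0.1],1],[[-16,6,90],[0,0,-0.1],1],[[-16,6,130],[0,0,-0.1],1],[[-16,6,146],[0,0,-0.1],1],[[-16,6,146],[0,0,-0.1],1]]'

```text
clock: 3.68
tcp_pos: [0.6131, 0.0828, 0.094]
orientation: [-0.001, 0.574, 0.819, -0.0]
wrist_force: [0.1, -0.5, 0.4]
finger_gap: 0.0
grip_force: 0.0
```

move_arm --targets '[[[10,0,0],[0,0,0],1],[[20,0,0],[0,0,0],1],[[36,3,0],[0,0,-0.9],1],[[53,3,0],[0,0,-1.8],1],[[70,1,0],[0,0,-2.7],1]]'

```text
clock: 4.3
tcp_pos: [0.5914, 0.1496, 0.0955]
orientation: [0.001, 0.365, 0.931, 0.001]
wrist_force: [-0.3, 0.4, -0.6]
finger_gap: -0.0
grip_force: 0.0
```

```bash
python3 - <<'E'
from h import *
s=env.get_state(); print(np.round(s['tcp_pos'],4),np.round(s['wrist_force'],1))
p=env.read_camera('wrist'); print(lm('cam_knob',p)); p=env.read_camera('top'); print(lm('cam_knob',p))
for t in [56,65,74,83,92]: print(t,to(*post(t,.026),s))
E
```

```text
[0.5914 0.1496 0.0955] [-0.3  0.4 -0.6]
[]
[([0.5965, 0.1235, 0.1103], 0.75)]
56 ([17.4, 1.2, 1.5], [0.01, 0.01, -0.88])
65 ([34.1, 1.5, 1.5], [0.01, 0.01, -1.78])
74 ([50.6, -0.9, 1.4], [0.01, 0.01, -2.68])
83 ([66.5, -5.8, 1.4], [0.01, 0.01, -3.58])
92 ([81.5, -13.1, 1.4], [0.01, 0.01, -4.48])
```

```bash
python3 - <<'E'
from h import *
a=env.read_camera('scene'); b=env.read_camera('wrist')
c=cv2.resize(a['pixels'][200:360,220:420],(500,400),interpolation=cv2.INTER_CUBIC)
d=cv2.resize(b['pixels'],(533,400))[:,100:400]
save(np.hstack([c,d]),'c2.png')
print(lm('cam_knob',a),lm('cam_knob',b))
E
```

```text
[([0.5947, 0.126, 0.1086], 0.64)] []
```

View pics/c2.png

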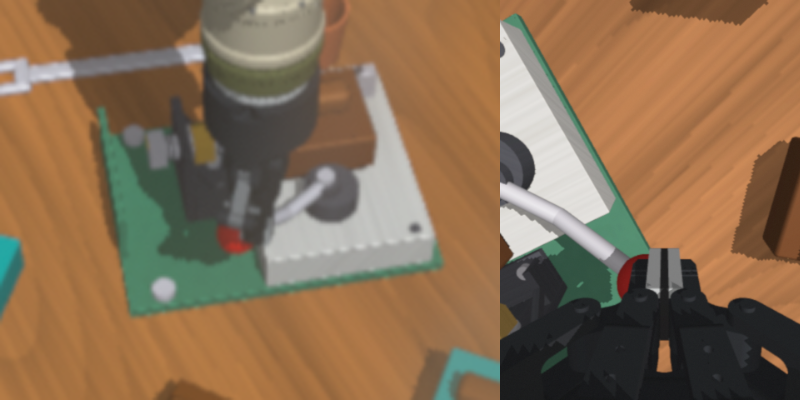

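```bash
python3 - <<'E'
from h import *
from scipy import ndimage
def ray(p,u,v,z,s=None):
    f=240/np.tan(np.radians(p['fovy']/2)); d=np.array([(u-p['cx'])/f,-(v-p['cy'])/f,-1])
    if 'extrinsics' in p: E=np.linalg.inv(np.array(p['extrinsics']))
    else:
        T=np.eye(4);T[:3,:3]=Rq(s['orientation']).as_matrix();T[:3,3]=s['tcp_pos'];E=T@np.array(p['mount'])
    o=E[:3,3];w=E[:3,:3]@d; return o+w*(z-o[2])/w[2]
s=env.get_state()
for c in ['scene','top','wrist']:
    p=env.read_camera(c); px=p['pixels'].astype(int); m=(px[...,0]>120)&(px[...,1]<60)&(px[...,2]<60)
    if c!='wrist': m[:, :200]=0; m[:,420:]=0
    l,n=ndimage.label(m); 
    if n==0: print(c,'none'); continue
    sz=ndimage.sum(m,l,range(1,n+1)); k=np.argmax(sz)+1; v,u=np.where(l==k)
    print(c,len(u),(u.min(),u.max(),v.min(),v.max()),ray(p,u.mean(),v.mean(),.108,s))
E
```

```text
scene 48 (np.int64(309), np.int64(318), np.int64(292), np.int64(299)) [0.60353356 0.13391999 0.108     ]
top none
wrist 56 (np.int64(269), np.int64(274), np.int64(332), np.int64(349)) [0.59164989 0.12063811 0.108     ]
```

```bash
python3 - <<'E'
from h import *
s=env.get_state(); b=env.read_camera('wrist'); t=env.read_camera('top')
c=cv2.resize(b['pixels'][220:420,180:440],(780,600),interpolation=cv2.INTER_CUBIC)
save(c,'w3.png')
f=240/np.tan(np.radians(b['fovy']/2)); T=np.eye(4);T[:3,:3]=Rq(s['orientation']).as_matrix();T[:3,3]=s['tcp_pos'];E=np.linalg.inv(T@np.array(b['mount']))
for w in ([.597,.1265,.108],[.5705,.1668,.108],s['tcp_pos'],[.5003,.0915,.108]):
    q=E@[*w,1]; print(w,b['cx']+f*q[0]/-q[2],b['cy']+f*q[1]/q[2], 15e-3*f/-q[2])
print(s['clock'],s['wrist_force'],s['joint_pos'])
E
```

```text
[0.597, 0.1265, 0.108] 289.84360629627884 340.9351460092241 34.24010371101421
[0.5705, 0.1668, 0.108] 315.35621831054016 238.32868061264415 37.127532138473576
[0.59120334 0.14778087 0.09413033] 316.20918824631445 288.5875569619258 32.81914102814095
[0.5003, 0.0915, 0.108] 60.6551743132344 239.27704920172323 37.11176544054977
4.85 [ 0.19344101  0.04782633 -0.41343877] [ 1.13264507e-01  4.29496681e-01 -5.53816042e-02  1.08592950e+00
  4.47163591e-05  8.67278877e-01]
```

View pics/w3.png

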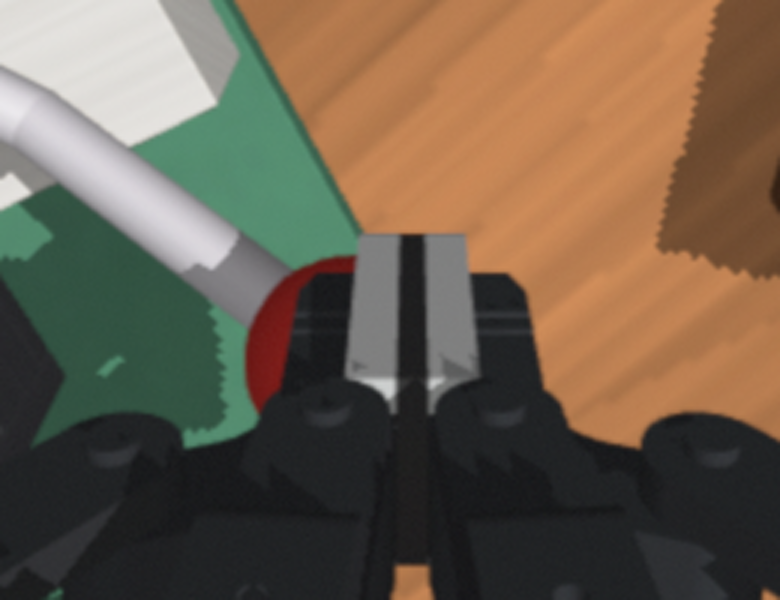

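The ball has stayed at about (0.597,0.1265), with its left edge at crop (247,360). The shut fingers went past it without any force. I'll grip the knob between the pads instead, closing along the swing direction.

```bash
python3 - <<'E'
from h import *
print(to([.597,.1265,.17],Rd(200)), env.get_state()['tcp_pos'])
E
```

```text
([-19.0, -11.6, -75.9], [0.0, -0.0, -6.32]) [0.59110375 0.14793725 0.0941096 ]
```

move_arm --targets '[[[0,0,-40],[0,0,0],0.9],[[0,0,-76],[0,0,0],0.5],[[0,0,-76],[0,0,-1],0],[[0,0,-76],[0,0,-2],-0.3],[[0,0,-76],[0,0,-3],-0.3]]'

```text
clock: 5.58
tcp_pos: [0.5911, 0.1481, 0.1703]
orientation: [0.0, 0.112, 0.994, 0.0]
wrist_force: [0.2, 0.1, -0.3]
finger_gap: 0.0554
grip_force: 0.0
```

```bash
python3 - <<'E'
from h import *
print(to([.597,.1265,.17],Rd(200)), env.get_state()['finger_gap'],env.get_state()['tcp_pos'])
E
```

```text
([-10.5, -19.7, 0.3], [0.0, 0.0, -3.28]) 0.05542444534212164 [0.59110949 0.14809315 0.17032509]
```

move_arm --targets '[[[-3,-7,0],[0,0,-1],-0.3],[[-7,-13,0],[0,0,-2],-0.3],[[-10.5,-20,0],[0,0,-3.28],-0.3],[[-10.5,-20,0],[0,0,-3.28],-0.3]]'

```text
clock: 6.08
tcp_pos: [0.5968, 0.1259, 0.1701]
orientation: [-0.0, -0.17, 0.985, 0.0]
wrist_force: [-0.5, 0.1, 0.8]
finger_gap: 0.0553
grip_force: 0.0
```

```bash
python3 - <<'E'
from h import *
s=env.get_state(); b=env.read_camera('wrist'); print(lm('cam_knob',b),s['tcp_pos'],s['finger_gap'],env.spot_in('cam_knob',b)[:1])
save(b['pixels'],'w4.png')
E
```

```text
[([0.5956, 0.1272, 0.1045], 0.94)] [0.59681134 0.12586713 0.17010239] 0.05534613045257791 [{'centre': [0.5133, 0.1052, 0.0788], 'confidence': 0.61}]
```

View pics/w4.png

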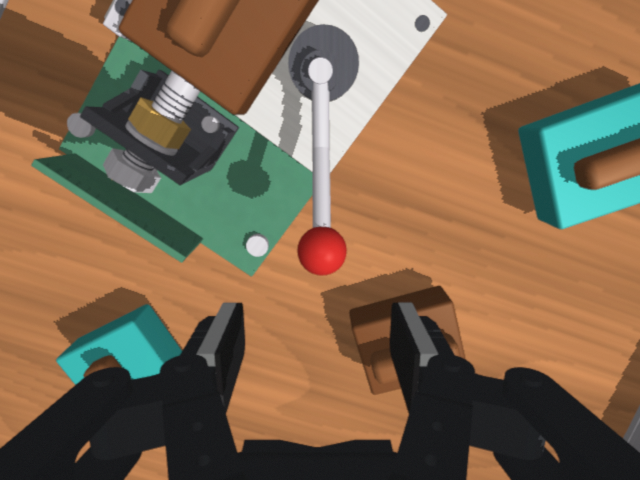

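The knob is at (322,252), centred between the fingers. I'll go down over it and close.

move_arm --targets '[[[0,0,40],[0,0,0],-0.3],[[0,0,75],[0,0,0],-0.3],[[0,0,88],[0,0,0],-0.3],[[0,0,88],[0,0,0],1],[[0,0,88],[0,0,0],1]]' --squeeze 35

```text
clock: 6.85
tcp_pos: [0.5972, 0.1267, 0.0835]
orientation: [0.001, -0.171, 0.985, 0.0]
wrist_force: [-0.8, 0.3, -2.8]
finger_gap: 0.025
grip_force: 33.0
```

move_arm --targets '[[[0,0,0],[0,0,0],1],[[0,0,0],[0,0,0],1]]'

```text
clock: 7.1
tcp_pos: [0.5973, 0.1267, 0.0834]
orientation: [0.001, -0.171, 0.985, 0.0]
wrist_force: [-1.3, 1.7, 3.2]
finger_gap: 0.0247
grip_force: 34.1
```

The gap is 25 mm, so the pads hold the ball above its equator. The wrist image agrees: the real tips sit about 25–30 mm short of the TCP. I'll open, go 20 mm lower and grip again.

move_arm --targets '[[[0,0,0],[0,0,0],-0.1],[[0,0,0],[0,0,0],-0.1],[[0,0,20],[0,0,0],-0.1],[[0,0,20],[0,0,0],1],[[0,0,20],[0,0,0],1]]'

```text
clock: 7.72
tcp_pos: [0.5955, 0.1261, 0.0612]
orientation: [-0.001, -0.171, 0.985, 0.0]
wrist_force: [-0.3, -1.2, -7.4]
finger_gap: 0.0282
grip_force: 35.0
```

move_arm --targets '[[[0,0,0],[0,0,0],1],[[0,0,0],[0,0,0],1]]'

```text
clock: 7.98
tcp_pos: [0.5955, 0.1261, 0.0613]
orientation: [-0.001, -0.171, 0.985, 0.0]
wrist_force: [-1.7, -1.2, -10.5]
finger_gap: 0.0278
grip_force: 35.1
```

```bash
python3 - <<'E'
from h import *
s=env.get_state(); print(s['tcp_pos'],s['finger_gap'],s['grip_force'])
def g(th,z=.063): 
    t=np.radians(th); return [*(PV+.103*np.array([np.cos(t),np.sin(t)])),z],Rd(th+180)
print(to(*g(20),s))
q=g(20)[1].as_quat(); f=dict(tcp_pos=np.array(g(20)[0]),orientation=[q[3],*q[:3]])
for k in range(1,6): print(8*k,to(*g(20+8*k),f))
E
```

```text
[0.5955341  0.12614154 0.06129187] 0.027767601826025907 35.14831781387329
([-1.7, 0.0, -1.7], [0.0, -0.01, -0.03])
8 ([1.0, 14.3, 0.0], [0.0, 0.0, -0.8])
16 ([4.0, 28.4, 0.0], [0.0, 0.0, -1.6])
24 ([8.9, 41.9, 0.0], [0.0, 0.0, -2.4])
32 ([15.7, 54.6, 0.0], [0.0, 0.0, -3.2])
40 ([24.1, 66.2, 0.0], [0.0, 0.0, -4.0])
```

move_arm --targets '[[[1,14,0],[0,0,-0.8],1],[[4,28.5,0],[0,0,-1.6],1],[[9,42,0],[0,0,-2.4],1],[[16,54.5,0],[0,0,-3.2],1],[[24,66,0],[0,0,-4],1]]'

```text
clock: 8.6
tcp_pos: [0.5516, 0.1801, 0.0613]
orientation: [-0.001, -0.5, 0.866, -0.001]
wrist_force: [1.4, -3.8, -12.6]
finger_gap: 0.0279
grip_force: 35.4
```

```bash
python3 - <<'E'
from h import *
s=env.get_state(); p=env.read_camera('top'); print(lm('cam_knob',p),lm('cam_pivot',p)); print(s['tcp_pos'],s['finger_gap'],s['wrist_force'])
E
```

```text
[([0.5537, 0.1795, 0.1117], 0.68)] [([0.5003, 0.0889, 0.1085], 0.92), ([0.5622, -0.165, -0.0068], 0.19)]
[0.55157207 0.1800585  0.06131651] 0.02793533109068161 [  1.36798564  -3.83152746 -12.64430234]
```

move_arm --targets '[[[1,14,0],[0,0,-0.8],1],[[4,28.5,0],[0,0,-1.6],1],[[9,42,0],[0,0,-2.4],1],[[13,50,0],[0,0,-2.9],1],[[16,54.5,0],[0,0,-3.2],1]]'

```text
clock: 9.38
tcp_pos: [0.4986, 0.194, 0.0614]
orientation: [-0.001, 0.717, -0.697, 0.001]
wrist_force: [7.5, -0.5, -21.9]
finger_gap: 0.0275
grip_force: 36.0
```

move_arm --targets '[[[0,3.5,0],[0,0,-0.2],1],[[0.5,7,0],[0,0,-0.4],1],[[0.5,7,0],[0,0,-0.4],1]]'

```text
clock: 9.75
tcp_pos: [0.4911, 0.1936, 0.0614]
orientation: [-0.001, 0.74, -0.672, 0.0]
wrist_force: [5.5, 0.5, -19.6]
finger_gap: 0.0279
grip_force: 36.2
```

```bash
python3 - <<'E'
from h import *
s=env.get_state(); d=s['tcp_pos'][:2]-PV; print(np.degrees(np.arctan2(d[1],d[0])),np.hypot(*d)); print(s['tcp_pos'],s['finger_gap'],s['wrist_force'])
E
```

```text
95.14286294112021 0.10250100352608986
[0.49111187 0.19358836 0.06139016] 0.0278507204844708 [  5.50983822   0.4965137  -19.56149106]
```

move_arm --targets '[[[0,3.5,0],[0,0,-0.2],1],[[0.5,7,0],[0,0,-0.4],1],[[0.5,7,0],[0,0,-0.4],1]]'

```text
clock: 10.12
tcp_pos: [0.4866, 0.193, 0.0615]
orientation: [-0.003, 0.763, -0.646, 0.001]
wrist_force: [11.8, 3.2, -27.3]
finger_gap: 0.0277
grip_force: 36.9
```

move_arm --targets '[[[0,2,0],[0,0,-0.1],1],[[0,3,0],[0,0,-0.1],1],[[0,3,0],[0,0,-0.1],1]]'

```text
clock: 10.5
tcp_pos: [0.4867, 0.1925, 0.0617]
orientation: [-0.004, 0.768, -0.64, 0.003]
wrist_force: [19.5, 3.2, -32.9]
finger_gap: 0.0278
grip_force: 36.8
```

move_arm --targets '[[[0,2,0],[0,0,0],1],[[0,3,0],[0,0,0],1],[[0,3,0],[0,0,0],1]]'

```text
clock: 10.88
tcp_pos: [0.4868, 0.1925, 0.0618]
orientation: [-0.006, 0.768, -0.64, 0.005]
wrist_force: [27.5, 3.8, -40.3]
finger_gap: 0.0277
grip_force: 37.3
```

move_arm --targets '[[[0,-1,0],[0,0,0],0],[[0,-3,0],[0,0,0],0],[[0,-3,-10],[0,0,0],0],[[0,-3,-70],[0,0,0],0],[[0,-3,-130],[0,0,0],0]]'

```text
clock: 11.5
tcp_pos: [0.4793, 0.1918, 0.1947]
orientation: [-0.0, 0.77, -0.638, -0.0]
wrist_force: [1.9, 0.2, -0.8]
finger_gap: 0.0426
grip_force: 0.0
```

```bash
python3 - <<'E'
from h import *
s=env.get_state()
for c in ['top','scene']:
    p=env.read_camera(c)
    for t in ['cam_knob','cam_pivot','bracket_top','rear_end_top','stop_head','stop_mark']: print(c,t,lm(t,p))
print(to([.612,-.008,.19],Rd(163.5),s),s['tcp_pos'],s['joint_pos'])
E
```

```text
top cam_knob [([0.4866, 0.1917, 0.1099], 0.97)]
top cam_pivot [([0.4998, 0.0917, 0.1077], 0.72)]
top bracket_top [([0.5822, 0.0013, 0.0874], 0.78)]
top rear_end_top [([0.637, -0.0153, 0.0621], 0.84)]
top stop_head [([0.6026, -0.0029, 0.0669], 0.57)]
top stop_mark [([0.6055, -0.0137, 0.082], 0.6), ([0.6734, 0.2392, 0.0016], 0.53)]
scene cam_knob []
scene cam_pivot [([0.5047, 0.0942, 0.1069], 0.69)]
scene bracket_top [([0.579, 0.0012, 0.0873], 0.64)]
scene rear_end_top [([0.6387, -0.0147, 0.0613], 0.88)]
scene stop_head [([0.5969, -0.0092, 0.0655], 0.87)]
scene stop_mark [([0.6048, -0.0092, 0.0824], 0.66)]
([220.8, -93.5, 4.7], [0.0, 0.0, 11.71]) [0.47934945 0.19177597 0.19472682] [ 2.24784133e-01  2.01937658e-01 -1.22001913e-01  1.24655256e+00
  3.23709574e-04 -1.53176792e+00]
```

The knob stayed put while the force rose, so the lever is home on its stop. Next I hover over the head with the tool tilted, so the wrist camera can see the rear face between the open fingers.

```bash
cat >> h.py <<'E'
YAW=-16.5
def Rj(tau=0,a=0,yaw=YAW): # jig frame: x=jig x, tilted back by tau, then rolled by screw angle a about jig x
    M=R.from_euler('z',yaw,degrees=True)*R.from_euler('x',a,degrees=True)*R.from_euler('y',tau,degrees=True)*R.from_euler('x',180,degrees=True)
    return M
E
python3 - <<'E'
from h import *
h=np.array([.6005,-.006,.066]); Rt=Rj(25); print(np.round(Rt.as_matrix(),2).tolist())
t=h-40e-3*Rt.apply([0,0,1]); print(t,to(t,Rt),to([.58,.06,.21],Rd(343.5)))
E
```

```text
[[0.87, -0.28, -0.41], [-0.26, -0.96, 0.12], [-0.42, 0.0, -0.91]]
[ 0.61670859 -0.0108012   0.10225231] ([224.4, -97.3, 89.2], [-1.36, -2.24, -6.18]) ([148.0, -74.3, -18.5], [0.01, 0.0, -6.28])
```

move_arm --targets '[[[30,-15,-15],[0,0,-1],-1],[[60,-30,-18],[0,0,-2],-1],[[90,-45,-18],[0,0,-3],-1],[[120,-60,-18],[0,0,-4],-1],[[148,-74,-18],[0,0,-5],-1]]'

```text
clock: 12.82
tcp_pos: [0.5806, 0.0591, 0.2099]
orientation: [-0.0, 0.968, -0.25, -0.0]
wrist_force: [-0.0, -0.4, 0.9]
finger_gap: 0.0854
grip_force: 0.0
```

```bash
python3 - <<'E'
from h import *
h=np.array([.6005,-.006,.066]); Rt=Rj(25)
t=h-40e-3*Rt.apply([0,0,1]); print(to(t,Rt),env.get_state()['joint_pos'])
E
```

```text
([65.5, 43.6, 107.6], [-0.27, -2.49, -1.23]) [-3.61916365e-02  3.28906222e-01  8.43675765e-02  1.32656255e+00
  1.36221712e-04 -2.67152058e+00]
```

move_arm --targets '[[[25,17,20],[-0.1,-0.8,-0.4],-1],[[45,30,45],[-0.2,-1.6,-0.8],-1],[[65,43,75],[-0.27,-2.49,-1.23],-1],[[65,43,107],[-0.27,-2.49,-1.23],-1],[[65,43,107],[-0.27,-2.49,-1.23],-1]]'

```text
clock: 13.45
tcp_pos: [0.6139, -0.0095, 0.0965]
orientation: [-0.032, 0.964, -0.143, -0.219]
wrist_force: [-0.7, 0.8, 1.3]
finger_gap: 0.0853
grip_force: 0.0
```

```bash
python3 - <<'E'
from h import *
s=env.get_state(); b=env.read_camera('wrist'); print(s['tcp_pos'],s['orientation'],s['joint_pos'],s['wrist_force'])
for t in ['stop_head','stop_mark','bracket_top','rear_end_top','cam_pivot','fence_top']: print(t,lm(t,b))
print(b['cx'],b['cy'])
cv2.imwrite('pics/full5.png',b['pixels'][...,::-1])
h=np.array([.6005,-.006,.066]);f=240/np.tan(np.radians(b['fovy']/2)); T=np.eye(4);T[:3,:3]=Rq(s['orientation']).as_matrix();T[:3,3]=s['tcp_pos'];E=np.linalg.inv(T@np.array(b['mount']));q=E@[*h,1]
u,v=b['cx']+f*q[0]/-q[2],b['cy']+f*q[1]/q[2]; print(u,v)
np.savez('v5.npz',E=E,px=b['pixels'],f=f,cx=b['cx'],cy=b['cy'])
u,v=int(u),int(v); save(cv2.resize(b['pixels'][v-60:v+60,u-80:u+80],(800,600),interpolation=cv2.INTER_CUBIC),'w5.png'); print(u-80,v-60)
E
```

```text
[ 0.61385234 -0.00948915  0.09653762] [-0.0321933   0.96449908 -0.14329928 -0.21947764] [-0.17393834  0.87233406  0.62282777  1.76589259  0.05146625 -3.03217706] [-0.74380907  0.75415969  1.33332317]
stop_head [([0.5975, -0.0074, 0.0675], 0.71)]
stop_mark [([0.6062, -0.0101, 0.074], 0.63)]
bracket_top [([0.5803, 0.0015, 0.0886], 0.92)]
rear_end_top [([0.6375, -0.0172, 0.059], 0.88), ([0.6004, -0.0057, 0.0685], 0.17), ([0.4007, -0.0955, 0.0016], 0.17)]
cam_pivot []
fence_top [([0.4588, -0.0148, 0.0736], 0.68)]
316.94718208424416 242.23984319209825
318.296277922348 262.72876462728306
238 202
```

View pics/w5.png

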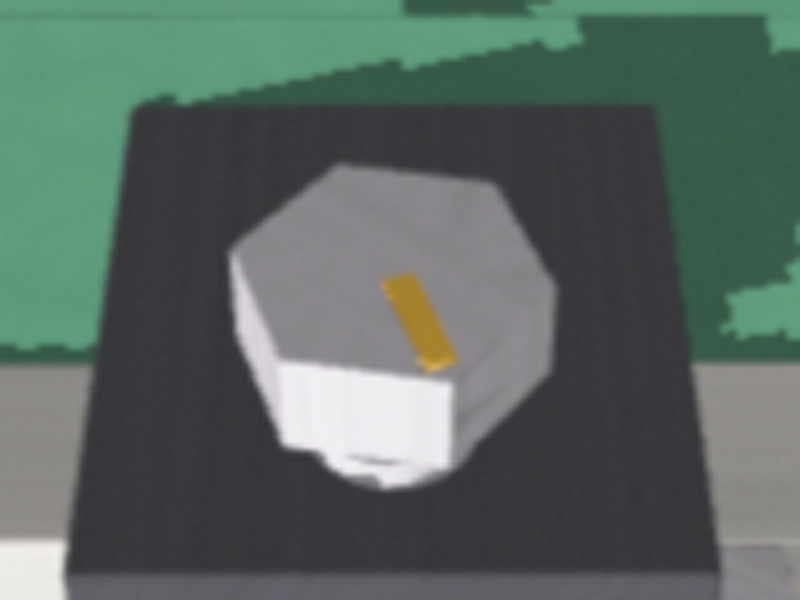

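The rear face of the head shows clearly: hex corners in the crop at (338,165), (494,184), (556,288), (455,378), (281,360) and (230,248), with the mark towards (445,365). I'll fit the hex model to these.

```bash
python3 - <<'E'
from h import *
from scipy.optimize import least_squares
d=np.load('v5.npz'); E,f,cx,cy=d['E'],float(d['f']),float(d['cx']),float(d['cy'])
C=np.array([(338,165),(494,184),(556,288),(455,378),(281,360),(230,248)])/5.+[238,202]-[.4,.4]
def proj(P): q=P@E[:3,:3].T+E[:3,3]; return np.c_[cx+f*q[:,0]/-q[:,2],cy+f*q[:,1]/q[:,2]]
def hexa(o,a,yaw):
    k=np.radians(90+60*np.arange(6))+a
    L=np.c_[0*k,np.cos(k),np.sin(k)]*.01732
    return R.from_euler('z',yaw,degrees=True).apply(L)+o
br=np.array([(135,105),(655,105),(720,573),(66,573)])/5.+[238,202]-.4
def res(p,full=False):
    Q=proj(hexa(p[:3],p[3],p[4]))
    D=np.linalg.norm(Q[:,None]-C[None],axis=2); j=D.argmin(0); r=(Q[j]-C)
    if full: return j,r
    return np.r_[r.ravel(),(p[4]+16.5)/1.0*.3]
best=None
for a0 in np.radians([-20,-10,0,10,20]):
    s=least_squares(res,[.6075,-.008,.066,a0,-16.5])
    if best is None or s.cost<best.cost: best=s
p=best.x; J=best.jac; cov=np.linalg.pinv(J.T@J)*.5**2
print(p[:3],'angle',np.degrees(p[3]),'yaw',p[4],'cost',best.cost,'sd',np.sqrt(np.diag(cov)),np.degrees(np.sqrt(cov[3,3]))); print(res(p,True))
u=np.array([np.cos(np.radians(p[4])),np.sin(np.radians(p[4])),0]); print('head centre',p[:3]-.0065*u)
# bracket top rear edge points (z=.088): crop (66,573),(720,573) -> yaw
from numpy.linalg import inv
Ei=inv(E)
def ray(u,v,z):
    w=Ei[:3,:3]@np.array([(u-cx)/f,-(v-cy)/f,-1]); o=Ei[:3,3]; return o+w*(z-o[2])/w[2]
A,B=[ray(*(np.array(q)/5.+[238,202]-.4),.088) for q in ((66,573),(720,573))]; print(A,B,np.linalg.norm(A-B),np.degrees(np.arctan2(*(A-B)[[1,0]]))-90)
E
```

```text
[ 0.60627635 -0.00651823  0.06587027] angle 20.435772477586216 yaw -17.11751402587277 cost 0.6142874748423675 sd [1.03418000e-03 3.33015198e-04 1.08693187e-03 8.42659511e-03
 7.63883061e-01] 0.4828083354618656
(array([3, 2, 1, 0, 5, 4]), array([[ 0.01546722, -0.12602954],
       [-0.26573276, -0.3748505 ],
       [ 0.03368762, -0.24918197],
       [-0.39200099,  0.7457838 ],
       [ 0.27467389,  0.01294372],
       [ 0.3357606 , -0.07465333]]))
head centre [ 0.60006428 -0.00460507  0.06587027]
[0.59397745 0.03305461 0.088     ] [ 0.57395561 -0.03266275  0.088     ] 0.06869967868801179 -16.944198463292935
```

View pics/full5.png

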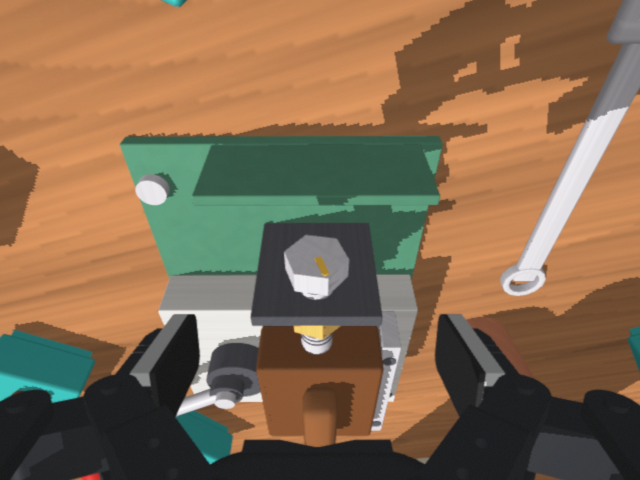

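The tips measure about 40 mm behind the TCP with the fingers open, so about 27 mm when shut. That confirms the pads sit about 46 mm behind the reported TCP. The head is at (0.600,-0.0046,0.066), turned +20.4°, with the jig at yaw -17°. Joint 6 is near its limit, so I'll lift, untilt and use the half-turn grasp.

```bash
cat >> h.py <<'E'
HEAD=np.array([.6001,-.0046,.0659]); A=20.4; YJ=-17.
RG=Rj(0,A,YJ)*R.from_euler('z',180,degrees=True)
def gp(back): # tcp for pads 'back' m short of the head along tool z
    u=np.array([np.cos(np.radians(YJ)),np.sin(np.radians(YJ)),0]); return HEAD+.0035*u+(.046-back)*RG.apply([0,0,1])
E
python3 - <<'E'
from h import *
s=env.get_state(); print(to([.600,-.02,.16],Rd(YJ),s), gp(0),gp(.08))
q=Rd(YJ).as_quat(); f=dict(tcp_pos=np.array([.6,-.02,.16]),orientation=[q[3],*q[:3]])
print(to(gp(.085),RG,f))
E
```

```text
([-33.1, 15.3, -42.3], [-0.0, 2.46, 0.02]) [0.60813505 0.00971039 0.02278503] [ 0.59998204 -0.0169569   0.09776759]
([-0.9, -1.2, 57.5], [0.0, -3.19, 17.72])
```

move_arm --targets '[[[-5,5,-40],[0,0.8,0],-1],[[-20,10,-42],[0,1.6,0],-1],[[-33,15,-42],[0,2.46,0],-1],[[-33,15,-42],[0,2.46,0],-0.6]]'

```text
clock: 14.3
tcp_pos: [0.5915, -0.0179, 0.157]
orientation: [-0.001, 0.989, -0.146, -0.004]
wrist_force: [0.4, 0.2, -0.2]
finger_gap: 0.0699
grip_force: 0.0
```

move_arm --targets '[[[0,0,0],[0,0,1],-0.4],[[0,0,0],[0,0,2],-0.3],[[0,0,0],[0,0,3],-0.3],[[0,0,0],[0,0,4],-0.3],[[0,0,0],[0,0,5],-0.3]]'

```text
clock: 14.92
tcp_pos: [0.6008, -0.0202, 0.1575]
orientation: [0.0, 0.833, -0.553, -0.002]
wrist_force: [0.0, 0.3, -0.2]
finger_gap: 0.0555
grip_force: 0.0
```

move_arm --targets '[[[0,0,0],[0,0,1],-0.3],[[0,0,0],[0,0,2],-0.3],[[0,0,0],[0,0,3],-0.3],[[0,0,0],[0,0,4],-0.3],[[0,0,0],[0,0,5],-0.3]]'

```text
clock: 15.55
tcp_pos: [0.6008, -0.0202, 0.1574]
orientation: [-0.001, -0.521, 0.853, 0.002]
wrist_force: [0.2, -0.5, 0.4]
finger_gap: 0.0555
grip_force: 0.0
```

move_arm --targets '[[[0,0,0],[0,0,1],-0.3],[[0,0,0],[0,0,2],-0.3],[[0,0,0],[0,0,3],-0.3],[[0,0,0],[0,0,4],-0.3],[[0,0,0],[0,0,5],-0.3]]'

```text
clock: 16.18
tcp_pos: [0.6008, -0.0202, 0.1575]
orientation: [-0.002, -0.112, 0.994, 0.001]
wrist_force: [0.3, 0.3, -1.0]
finger_gap: 0.0555
grip_force: 0.0
```

```bash
python3 - <<'E'
from h import *
s=env.get_state(); print(s['tcp_pos'],s['joint_pos'],s['finger_gap'],to(gp(.085),RG,s))
E
```

```text
[ 0.60076923 -0.02016505  0.15747885] [-0.16784955  0.38258325  0.03319965  1.22496082  0.00147537 -0.39220347] 0.055523281581491925 ([0.8, 1.6, 55.0], [-1.98, -0.55, 2.95])
```

move_arm --targets '[[[0,0,0],[-0.5,-0.14,0.74],-0.3],[[0,0,10],[-1,-0.28,1.48],-0.3],[[0,0,30],[-1.5,-0.42,2.22],-0.3],[[1,1.5,55],[-1.98,-0.55,2.95],-0.3],[[1,1.5,55],[-1.98,-0.55,2.95],-0.3]]'

```text
clock: 16.8
tcp_pos: [0.5965, -0.0197, 0.0996]
orientation: [0.023, 0.144, 0.974, 0.175]
wrist_force: [0.5, -0.4, 0.9]
finger_gap: 0.0555
grip_force: 0.0
```

```bash
python3 - <<'E'
from h import *
s=env.get_state(); print(s['tcp_pos'],s['joint_pos'],to(gp(.085),RG,s),to(gp(0),RG,s))
b=env.read_camera('wrist'); save(b['pixels'],'w6.png')
for t in ['stop_head','bracket_top','rear_end_top']: print(t,lm(t,b))
E
```

```text
[ 0.59652113 -0.01968223  0.09957796] [-0.36327394  0.39511006 -0.14758428  1.06014843  0.35322694 -0.07565338] ([-2.5, 2.8, -2.1], [-0.01, -0.04, 0.01]) ([-3.1, 2.9, 82.9], [-0.01, -0.04, 0.01])
stop_head [([0.599, -0.0027, 0.0692], 0.66)]
bracket_top [([0.5769, 0.0036, 0.0851], 0.95)]
rear_end_top [([0.6375, -0.017, 0.0602], 0.8)]
```

View pics/w6.png

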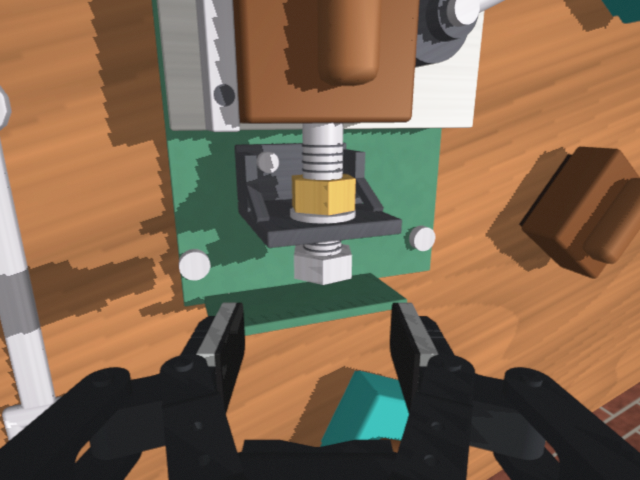

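The head is at (322,262), centred between the fingers (midpoint about 318), with its upper corner edge facing the camera, so the roll matches. I'll go down partway and check.

move_arm --targets '[[[0,0,0],[0,0,0],-0.3],[[0,0,15],[0,0,0],-0.3],[[0,0,30],[0,0,0],-0.3],[[0,0,30],[0,0,0],-0.3],[[0,0,30],[0,0,0],-0.3]]'

```text
clock: 17.62
tcp_pos: [0.6006, -0.0085, 0.0717]
orientation: [0.024, 0.143, 0.974, 0.175]
wrist_force: [-0.3, 0.4, 0.3]
finger_gap: 0.0555
grip_force: 0.0
```

```bash
python3 - <<'E'
from h import *
s=env.get_state(); print(s['tcp_pos'],s['wrist_force'],to(gp(0),RG,s))
E
```

```text
[ 0.60062782 -0.00848263  0.07168622] [-0.2996858   0.43635882  0.25284374] ([-2.2, 1.4, 52.7], [-0.0, -0.03, 0.02])
```

move_arm --targets '[[[-2,1.5,0],[0,0,0],-0.3],[[-2,1.5,15],[0,0,0],-0.3],[[-2,1.5,30],[0,0,0],-0.3],[[-2,1.5,42],[0,0,0],-0.3],[[-2,1.5,42],[0,0,0],-0.3]]'

```text
clock: 18.25
tcp_pos: [0.606, 0.0069, 0.0315]
orientation: [0.023, 0.143, 0.974, 0.175]
wrist_force: [0.4, -0.1, -0.0]
finger_gap: 0.0557
grip_force: 0.0
```

move_arm --targets '[[[0,0,5],[0,0,0],-0.3],[[0,0,10],[0,0,0],-0.3],[[0,0,10],[0,0,0],-0.3]]'

```text
clock: 18.62
tcp_pos: [0.6081, 0.0095, 0.0236]
orientation: [0.024, 0.143, 0.974, 0.175]
wrist_force: [-0.3, -0.3, -0.5]
finger_gap: 0.0554
grip_force: 0.0
```

```bash
python3 - <<'E'
from h import *
s=env.get_state(); print(s['tcp_pos'],s['wrist_force'],to(gp(0),RG,s))
b=env.read_camera('wrist'); save(b['pixels'],'w7.png')
for c in ['scene','top']:
    p=env.read_camera(c)
    for t in ['stop_head','stop_mark']: print(c,t,lm(t,p))
E
```

```text
[0.60806352 0.009484   0.0235765 ] [-0.33408674 -0.31538517 -0.54170435] ([-0.0, -0.1, 0.8], [-0.0, -0.03, 0.02])
scene stop_head [([0.5964, -0.0036, 0.0679], 0.59), ([0.4032, -0.0998, -0.0003], 0.38)]
scene stop_mark [([0.6025, -0.0108, 0.0794], 0.49)]
top stop_head [([0.4832, 0.0243, 0.0472], 0.36)]
top stop_mark [([0.6075, -0.0161, 0.08], 0.7), ([0.4834, 0.0222, 0.0465], 0.46)]
```

View pics/w7.png

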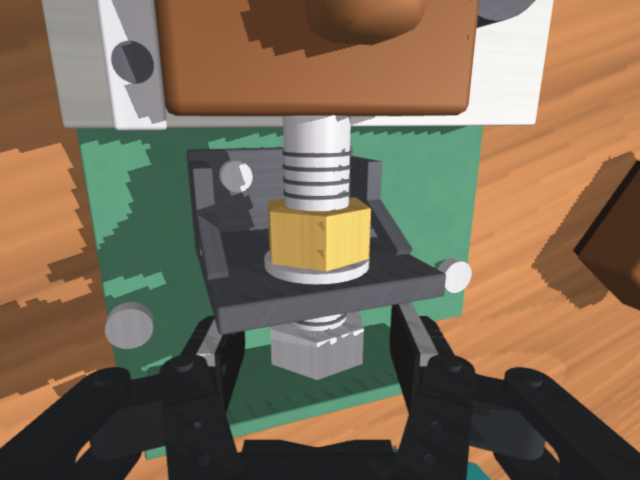

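The head is centred between the pads (272–363, tips at 245 and 390), and the tips reach about 12 mm past its axis, clear of the bracket. I'll close gently, then firm up.

move_arm --targets '[[[0,0,1],[0,0,0],0],[[0,0,1],[0,0,0],0.3],[[0,0,1],[0,0,0],1],[[0,0,1],[0,0,0],1],[[0,0,1],[0,0,0],1]]' --squeeze 25

```text
clock: 19.6
tcp_pos: [0.6082, 0.0096, 0.0229]
orientation: [0.024, 0.143, 0.974, 0.175]
wrist_force: [-1.2, -1.4, 1.0]
finger_gap: 0.0297
grip_force: 25.0
```

```bash
python3 - <<'E'
from h import *
s=env.get_state(); print(s['tcp_pos'],s['wrist_force'],s['ft_torque'],s['finger_gap'],s['grip_force'],to(gp(0),RG,s))
E
```

```text
[0.60824552 0.00958181 0.02287467] [-1.2013261  -1.35548426  0.97795372] [-0.61623223  0.26777054  0.03501041] 0.029678078308284197 24.98983795760978 ([0.1, 0.1, 0.1], [-0.01, -0.03, 0.02])
```

The gap is 29.7 mm against 30 mm across flats, so the grip is square. Now I'll grip firmly.

move_arm --targets '[[[0,0,0],[0,0,0],1],[[0,0,0],[0,0,0],1],[[0,0,0],[0,0,0],1],[[0,0,0],[0,0,0],1]]' --squeeze 80

```text
clock: 20.1
tcp_pos: [0.6083, 0.0096, 0.023]
orientation: [0.024, 0.143, 0.974, 0.175]
wrist_force: [-3.6, -2.4, 5.0]
finger_gap: 0.0284
grip_force: 79.1
```

```bash
python3 - <<'E'
from h import *
s=env.get_state(); print(s['wrist_force'],s['ft_torque'],s['finger_gap'],s['grip_force'],to(gp(0),RG,s))
a=env.read_camera('scene'); b=env.read_camera('top')
for p in (a,b):
    for t in ['cam_knob','stop_mark','spare_block','nut_cup','spanner']: print(t,lm(t,p)[:2])
c=cv2.resize(a['pixels'][200:360,220:420],(500,400),interpolation=cv2.INTER_CUBIC)
d=cv2.resize(b['pixels'][150:310,220:340],(300,400),interpolation=cv2.INTER_CUBIC); save(np.hstack([c,d]),'end.png')
E
```

```text
[-3.64599112 -2.41511058  4.98438038] [-0.62068955  0.68817817  0.13576496] 0.02843240734640398 79.05241132713854 ([0.2, 0.0, 0.3], [-0.01, -0.03, 0.02])
cam_knob [([0.4854, 0.1913, 0.1066], 0.66), ([0.4035, -0.0958, 0.0032], 0.2)]
stop_mark [([0.604, -0.0067, 0.0808], 0.6)]
spare_block [([0.6731, 0.2339, -0.0006], 0.84)]
nut_cup [([0.4039, -0.0957, 0.0016], 0.95)]
spanner [([0.5671, -0.1572, 0.0011], 0.78)]
cam_knob [([0.4865, 0.1929, 0.1114], 0.78)]
stop_mark [([0.6058, -0.0152, 0.0803], 0.77)]
spare_block [([0.6754, 0.2376, 0.0004], 0.56)]
nut_cup []
spanner [([0.4807, 0.0239, 0.0434], 0.44)]
```

View pics/end.png

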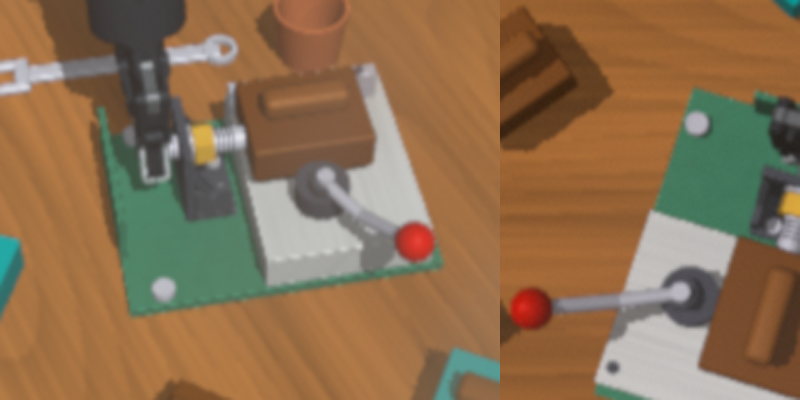

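The lever is home (knob at (415,242) in the crop), the block is on its fence, and the fingers are around the head in the gap. The bystanders haven't moved.

```bash
python3 -c "
from h import *
print(env.hand_in())"
```

```text
the job is handed in; nothing more can be done
None
```

I swung the cam lever onto its end stop. The stop screw's head is gripped across two flats at about 80 N, and I saw no sign that the screw turned. The spare block, spanner and nut cup look undisturbed, and I've handed the job in at about 20 s; no verdict came back.

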